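# Fit the evaporator stand's rings and hold its hidden clamp bolt

## Task

Rebuild the foot of the evaporator stand: thread the broad flat spacer ring and then the smaller, taller collar down the locating post, each fully home and let go. Then reach down into the narrow gap behind the bracket, grip the hidden square bolt head by its two side flats, turn it until those flats stand upright against its light spring, and finish while still holding it there between the fingers so that it cannot turn back. Leave the other things on the bench where they stand.

Things in the scene. Friction and masses are not known exactly. Their poses are not given: they have to be found in the camera images.
- foot: Fixed white-painted foot of a stand. Base plate 120 (its x) by 270 (its y) by 10 mm thick; origin at the centre of its underside, z up, its -x side towards the robot (yaw varies). The post stands at y -80 mm, x 0; the bracket, the back stop and the bolt between them at y +75 mm. Nut and gussets stick out of the bracket's robot side to x -53 mm.
- bracket_top (a point): Middle of the top edge of the bracket: an upright plate 90 mm wide (y 30 to 120 of the foot), 8 mm thick (x -32 to -24), top 105 mm above the bench. Behind it (x +24 to +32) stands a parallel back stop, also 90 mm wide, top 62 mm above the bench. The gap between is 48 mm in x, open above and at both y ends.
- seat (a point): Centre of the round seat (68 mm diameter, top 20 mm above the bench) at the bottom of the locating post; axes as the foot. The first ring's underside rests here. The post is upright steel, 16 mm diameter, 48 mm tall above the seat, the topmost 8 mm tapering to 6 mm diameter.
- post_tip (a point): Top of the locating post, 48 mm above the seat.
- bolt_head (a point): Centre of the square steel bolt head, 75 mm above the bench, midway in the gap behind the bracket; axes as the foot, not turning with the bolt. Head 20 mm across flats in y and z, 18 mm long in x, 15 mm clear of both plates, 65 mm above the base plate, nothing beside it in y. The bolt lies along the foot's x; its 12 mm shank passes through the bracket.
- bolt (a joint): Turn of the bolt about the foot's +x axis, rad: 0 with two flats of the head upright (facing the foot's +y and -y). A light spring (0.04 N m) turns it to a stop at 0.35, where it starts, 20 degrees askew, its top leaning to the foot's -y. Closing upright fingers does not square it (the pads stick on its corners): lean the fingers with it, grip, then turn the tool upright. Range -0.5 to 0.35.
- spacer: Loose broad flat steel ring, outer diameter 60 mm, hole 20 mm, 14 mm thick, about 0.27 kg, lying flat on the bench. Origin at the centre of its underside, z its axis.
- collar: Loose smaller and taller steel ring, outer diameter 40 mm, hole 20 mm, 22 mm tall, about 0.15 kg, standing on the bench with its hole upright. Origin at the centre of its underside, z its axis.
- vial: Bystander: small glass vial, 24 mm diameter, 50 mm tall, standing between the two rings. Origin under its centre.
- wrench: Bystander: steel wrench 150 mm long lying on the left, beside the amber bottle. Origin under its middle.
- amber_bottle: Bystander: amber glass bottle, 86 mm diameter, 190 mm tall, on the left. Origin under its centre.
- wash_bottle: Bystander: white plastic bottle, 68 mm diameter, 160 mm tall, on the left. Origin under its centre.
- beaker: Bystander: glass beaker, 80 mm diameter, 100 mm tall, on the right. Origin under its centre.
- flask: Bystander: conical glass flask, 94 mm diameter, 125 mm tall, on the right. Origin under its centre.
There are look-alikes about, which are no part of the job. What is shaped like the collar but black, green or purple is not meant.

How it is judged (in metres and radians):
On the way, in this order (a step that is already met when the one before it is completed fails the run):
1. the broad spacer ring lies fully home on the seat, round the post, let go (horizontal distance between spacer and seat below 0.004 m and z of spacer in the frame of foot between 0.017 and 0.023 m and angle between spacer's own z axis and vertical below 0.1 rad and contact force between spacer and the fingers below 0.2 N), for 0.2 s.
2. the collar lies fully home on the spacer, round the post, let go (horizontal distance between each of spacer, collar and seat below 0.004 m and z of spacer in the frame of foot between 0.017 and 0.023 m and angle between each of spacer, collar's own z axis and vertical below 0.1 rad and z of collar in the frame of foot between 0.031 and 0.037 m and contact force between collar and the fingers below 0.2 N), for 0.2 s.
At the end, for the whole second after the job is handed in: Spacer home on the seat, collar home on it (3 mm in height, 4 mm off the axis, 0.1 rad tilt), both let go; the fingers press the bolt with over 4 N, the TCP within 30 mm of the head centre and 12 mm along the foot's y; the bolt is still, within 0.15 rad of square (all of step 2 and contact force between spacer and the fingers below 0.2 N and value of joint bolt between -0.15 and 0.15 rad and contact force between bolt and the fingers above 4 N and distance between the grasp point and bolt_head below 0.03 m and y of the grasp point in the frame of foot between 0.063 and 0.087 m and velocity of joint bolt between -0.2 and 0.2 rad/s); the arm keeps its last pose, push and grip.
It fails at once if a bystander pushed more than 30 mm (distance of any of vial, wrench, amber_bottle, wash_bottle, beaker, flask from where it was at the start of the episode above 0.03 m).
It fails at once if a standing bystander knocked over (angle between any of vial, amber_bottle, wash_bottle, beaker, flask's own z axis and vertical above 0.5 rad).
It also fails if it takes over 64 s, if anything falls off the work surface, if the arm or the gripper's body presses on something with over 40 N, if the wrist force passes 120 N, or if a joint passes its speed limit or range.

## Robot

A 6-joint arm with a two-finger parallel gripper is mounted at the origin on the work surface. World frame = base frame: x ahead of the robot, y to its left, z up, the work surface at z = 0. Lengths are in m, angles in degrees, forces in N, time in s.
With the tool pointing down it reaches from about 0.4 to 0.825 m from the base axis. Payload 7 kg.
Tool frame: the origin (TCP) lies between the finger pads, 19 mm behind the fingertips; this is the grasp point; z points along the fingers, y is the line along which they close (so a half turn about z gives the same grasp; the last joint's range is limited). The gripper opens to 88 mm and grips with 3 to 60 N. Pads are 19 mm wide; open, the fingers measure 130 mm over their backs; the gripper's body (78 mm by 193 mm) begins 47 mm behind the grasp point.
Start: joints at [-47.55, 20.546, 0.682, 0, -70.136, -16.507], TCP at [0.295, -0.607, 0.245] pointing down, gripper open.
Joint ranges: [-176.03, 176.03], [-82.01, 121.73], [-58.28, 71.71], [-173.87, 95.51], [-174.79, -0.11], [-173.66, 173.66]. Speed limits (degrees/s): [136.94, 136.94, 172.46, 180, 180, 180].

## Interface

Orientations are given as [roll, pitch, yaw] about the fixed x, y, z axes, in that order (R = Rz(yaw) Ry(pitch) Rx(roll)).
In Python, from plant import status, optics, job gives the robot as it stands. The module is installed in compiled form; this text tells all that it offers.
- The arm moves only by the tool pendant, called after "Request:" as name(argument=value, ...), one argument or row to a line, values as JSON. Schema: {"type":"object","properties":{"plan":{"type":"array","items":{"type":"array","prefixItems":[{"type":"array","items":{"type":"number"},"minItems":3,"maxItems":3},{"type":"number"},{"type":"number"}],"minItems":3,"maxItems":3},"minItems":1,"maxItems":8},"only":{"type":"string"},"quiet":{"type":"boolean"},"lines":{"type":"string"}},"required":["plan"],"additionalProperties":false}. plan is a list of rows, 1 to 8 of them, each written [[dx, dy, dz], turn, opening]: dx, dy, dz in fractions of the full range, 1 being 0.4 m, then a turn about the tool's z in normalised numbers (1 is 45 degrees), then the finger opening in m; each row is the pose to reach, as a shift and turn from the pose commanded when the call began, along the tool's axes at that moment; what a row does not reach only later rows make up. A row lasts 1/8 s, in which the tool goes at most 0.0625 m and 10.7 degrees, less where a joint would pass 70% of its speed; a pose out of reach is approached as far as the arm can. The fingers move at their own pace and stop on an object; the grip force is fixed at half the most. Time passes only in rows, so rows that do not move let the fingers close. The tool returns the time, the measured TCP pose, the force, the opening and the grip force at its end. only (a regular expression) keeps the lines of the reply that match it, lines (a string "A,B") keeps lines A to B, and quiet returns only ok. Input that does not fit is refused with a message, and nothing moves.
- status.get_obs(): the state, without advancing time (a new reading comes with each control period).
- optics.snapshot(name): name is "scene" or "top" or "wrist"; returns a dict with "frame" (400x640x3 uint8, red, green, blue), "z_map" (400x640 float32, m along the optical axis (not along the pixel's ray), 0 where there is no reading), "fovy" (degrees; the focal length in pixels is half the picture's height over the tangent of half this angle, whatever the lens; pixels are square), "cx", "cy" (the principal point, pixels), "k1" (the pictures are not rectified: a ray, as slopes to the right and down, at radius r is drawn at 1 + k1 r^2 times it, then the intrinsics apply), "R" (3x3) and "t" (3): a world point X has camera coordinates R X + t; the wrist camera has in their place "T_tool_cam" (4x4, takes a point from camera to tool coordinates, whose origin is the TCP and whose axes are the flange's). Camera axes: x right, y down, z forward; pixel columns grow to the right and rows downward; lengths in m; the calibration is good to about 2 mm. A picture is of the moment at which its call begins: read the wrist's pose just before it.
- job.close_job(): hands the job in; it is judged then, once.
The state is a dict: "clock": time; "joint_pos": joint angles; "qvel": joint speeds; "tau": joint torques, N m; "tool_pos": TCP position; "orientation": TCP orientation; "force": force on the tool from outside, world axes, zero at the start; "moment": the same for the moment, N m; "opening": finger opening in m; "gripper_force": force on a finger pad.
Only numpy, scipy, OpenCV 4.12 (cv2) and the standard library are available. Lean on these libraries where they do the work, as an engineer would, in place of code of your own. Each camera call takes 0.05 s, during which the arm holds its last target. There are 200 camera calls.

## Working session

There is one attempt and no reset: what is moved stays moved. The work goes in short steps, Python scripts to look and compute and a tool call to move; the robot and the scene stay as the last step left them, time stands still between calls to the robot, and variables do not carry over. Pictures are saved under pics/ and viewed, at most 10 in all, crops included, and the job is handed in when it is done.

```bash
mkdir -p pics; cat > h.py <<'E'
import numpy as np, cv2
from scipy.spatial.transform import Rotation as Ro
from plant import status, optics, job
def snap(n):
    o=status.get_obs(); s=optics.snapshot(n); s['obs']=o; np.save('last_%s.npy'%n,s,allow_pickle=True); return s
def load(n): return np.load('last_%s.npy'%n,allow_pickle=True).item()
def tool(o): return Ro.from_euler('xyz',o['orientation'],degrees=True).as_matrix(),np.array(o['tool_pos'])
def rays(s,u,v):
    f=200/np.tan(np.radians(s['fovy']/2)); d=np.stack([(np.asarray(u,float)-s['cx'])/f,(np.asarray(v,float)-s['cy'])/f],-1)
    q=d.copy()
    for _ in range(20): q=d/(1+s['k1']*(q**2).sum(-1,keepdims=True))
    return np.concatenate([q,np.ones(q.shape[:-1]+(1,))],-1)
def toworld(s,p):
    if 'R' in s: return (p-s['t'])@s['R']
    T=s['T_tool_cam']; R,t=tool(s['obs']); return (p@T[:3,:3].T+T[:3,3])@R.T+t
def pt(s,u,v):  # by depth
    z=s['z_map'][np.asarray(v,int),np.asarray(u,int)]; return toworld(s,rays(s,u,v)*np.asarray(z)[...,None])
def onz(s,u,v,z):
    a=toworld(s,rays(s,u,v)); c=toworld(s,np.zeros(3)); k=(z-c[2])/(a-c)[...,2]; return c+(a-c)*k[...,None]
def cloud(s):
    v,u=np.mgrid[:400,:640]; p=pt(s,u,v); p[s['z_map']==0]=np.nan; return p
E
python3 - <<'E'
from h import *
for n in ['top','scene']:
    s=snap(n); cv2.imwrite(f'pics/{n}0.png',s['frame'][:,:,::-1]); print(n,s['fovy'],s['k1'],toworld(s,np.zeros(3)))
print(status.get_obs())
E
```

```text
top 57.24637213596294 -0.07104187492696282 [0.38750875 0.0017443  1.05539576]
scene 49.219211302683526 -0.017242105494753218 [ 1.27712091 -0.29075255  1.03136436]
{'clock': 0.1, 'joint_pos': array([-4.75501447e+01,  2.05871810e+01,  6.38771763e-01, -1.90482970e-02,
       -7.01346044e+01, -1.65067137e+01]), 'qvel': array([-0.04149656, -0.01872269,  0.27546296,  0.01343789, -0.02968788,
        0.09111932]), 'tau': array([ 1.91098252e-04, -5.84162021e+01,  2.93753278e+01,  7.01547414e+00,
        1.01930840e-02, -6.24458335e-05]), 'tool_pos': array([ 0.29510303, -0.60661985,  0.244512  ]), 'orientation': array([ 1.79915319e+02, -6.41932003e-03, -1.54063339e+02]), 'force': array([0.0618627 , 0.60305107, 0.049804  ]), 'moment': array([-0.00232547, -0.06198763, -0.004846  ]), 'gripper_force': 0.0, 'opening': 0.08748105106377313}
```

View pics/top0.png

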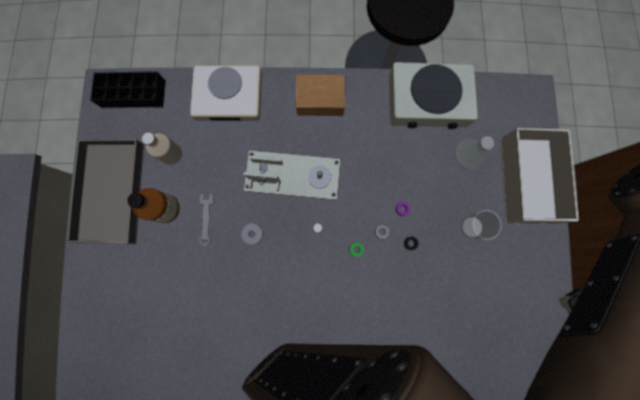

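View pics/scene0.png

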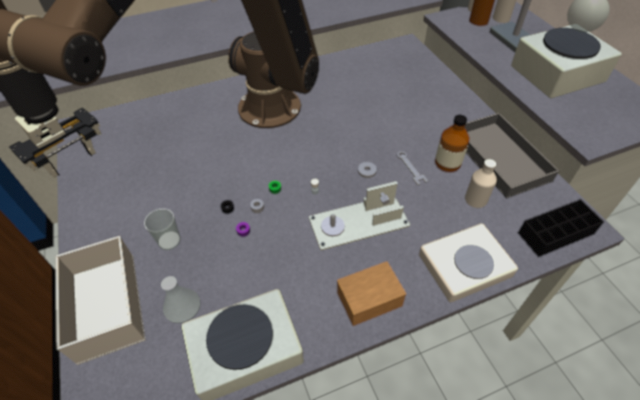

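The top view shows the spacer at (252,233), collar (382,231), vial (318,228), post (319,177) and bracket/gap around (263,172). Black, green and purple look-alikes lie nearby. Next I'll measure these by blob segmentation.

```bash
python3 - <<'E'
from h import *
s=load('top'); P=cloud(s); g=cv2.cvtColor(s['frame'],cv2.COLOR_RGB2GRAY)
print('px guess', [onz(s,*a).round(4) for a in [(252,233,.014),(382,231,.022),(318,228,.05),(319,176,.068)]])
for n,(u,v,r,h) in dict(spacer=(252,233,16,.014),collar=(382,231,12,.022),vial=(318,228,9,.05)).items():
    w=np.s_[v-r:v+r,u-r:u+r]
    bg=np.median(g[v-r:v+r,u-r]); m=(g[w]>bg+25).astype(np.uint8)
    c=max(cv2.findContours(m,0,1)[0],key=cv2.contourArea); (a,b),rad=cv2.minEnclosingCircle(c); M=cv2.moments(c)
    p=P[w].reshape(-1,3); p=p[(p[:,2]>h*.6)&(p[:,2]<h*1.5)]
    print(n,bg,onz(s,u-r+M['m10']/M['m00'],v-r+M['m01']/M['m00'],h),rad,'depth',len(p),p.mean(0),p.min(0),p.max(0))
# base plate
m=(np.abs(P[...,2]-.010)<.004)&(P[...,0]>.35)&(P[...,0]<.6)&(P[...,1]>-.12)&(P[...,1]<.26)
m2=((g>140)&m).astype(np.uint8); 
print(m.sum(), m2.sum()); c=max(cv2.findContours(m2,0,1)[0],key=cv2.contourArea)
q=onz(s,*c[:,0,:].T.astype(float),.01)[:,:2].astype(np.float32)*1000; print('rect',cv2.minAreaRect(q))
def big(n,w,k,f):
    im=load(n)['frame'][w]; cv2.imwrite(f,cv2.resize(im,None,fx=k,fy=k,interpolation=2)[:,:,::-1])
big('top',np.s_[145:205,240:345],7,'pics/foot.png')
E
```

```text
px guess [array([0.4348, 0.1856, 0.014 ]), array([ 0.4436, -0.1823,  0.022 ]), array([ 0.4488, -0.0013,  0.05  ]), array([ 0.5903, -0.0025,  0.068 ])]
spacer 85.0 [0.4334759  0.18748187 0.014     ] 9.526415824890137 depth 309 [0.43175451 0.18768025 0.01300843] [0.4036191  0.15968089 0.00866565] [0.46049607 0.21719453 0.01768449]
collar 84.0 [ 0.43752238 -0.18383496  0.022     ] 6.031305313110352 depth 123 [ 0.44194324 -0.18188719  0.02083886] [ 0.42384902 -0.20301329  0.01396994] [ 0.46080618 -0.16292919  0.02749497]
vial 84.0 [0.45032673 0.00056049 0.05      ] 4.743516445159912 depth 58 [4.49458833e-01 4.44647958e-04 4.88686989e-02] [ 0.43817518 -0.00952565  0.03732143] [0.45993502 0.00982475 0.05390301]
1383 940
rect ((569.1171264648438, 67.66816711425781), (58.7829475402832, 246.19601440429688), 0.6443343758583069)
```

View pics/foot.png

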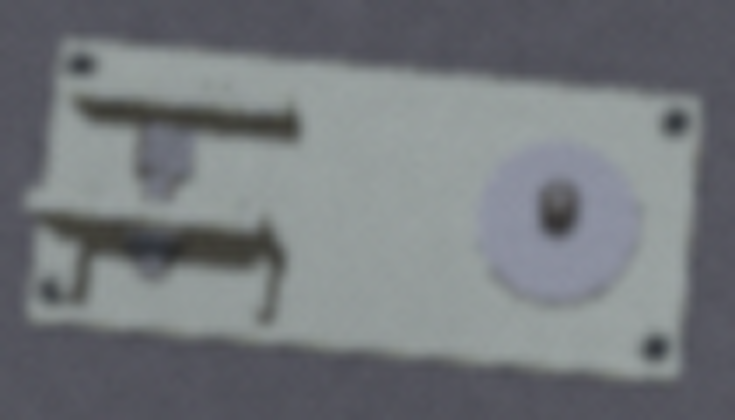

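In the crop the plate corners are at (62,40), (700,97), (680,378) and (28,320). The seat disc centre is about (560,222), the post tip (560,190) and the bolt head (163,160).

```bash
python3 - <<'E'
from h import *
s=load('top'); f=lambda x,y,z: onz(s,240+(x+.5)/7-.5,145+(y+.5)/7-.5,z)
C=[f(*c,.01) for c in [(62,40),(700,97),(680,378),(28,320)]]
for c in C: print(c)
ctr=np.mean(C,0); yd=(C[0]+C[3]-C[1]-C[2])/2; xd=(C[0]+C[1]-C[2]-C[3])/2
print('c',ctr,np.linalg.norm(yd),np.linalg.norm(xd)); yaw=np.arctan2(-yd[0],yd[1]); yx=np.arctan2(xd[1],xd[0]); print(np.degrees([yaw,yx]))
R=Ro.from_euler('z',yaw).as_matrix(); ctr[2]=0
print('seat pred',ctr+R@[0,-.08,.02],'seat img',f(560,222,.02),'tip img',f(560,188,.068))
print('bolt pred',ctr+R@[0,.075,.075],'head top img',f(163,160,.085))
P=cloud(s); d=P.reshape(-1,3); 
for n,(lo,hi) in dict(seat=(.016,.025),plate=(.006,.014)).items():
    k=d[(d[:,2]>lo)&(d[:,2]<hi)]; l=(k-ctr)@R
    if n=='seat': l=l[(abs(l[:,0])<.045)&(abs(l[:,1]+.08)<.045)]
    else: l=l[(abs(l[:,0])<.08)&(abs(l[:,1])<.16)]
    print(n,len(l),np.percentile(l,[2,98],axis=0),l.mean(0))
for x in [(-.036,-.02,.09,.12),(.02,.036,.05,.07),(-.02,.02,.065,.09)]:
    l=(d-ctr)@R; l=l[(l[:,0]>x[0])&(l[:,0]<x[1])&(l[:,2]>x[2])&(l[:,2]<x[3])&(abs(l[:,1]-.075)<.06)]; print(len(l),l.mean(0),l.min(0),l.max(0))
E
```

```text
[0.67715024 0.20559293 0.01      ]
[ 0.65548957 -0.06252798  0.01      ]
[ 0.53651247 -0.05446783  0.01      ]
[0.55781225 0.21500604 0.01      ]
c [0.60674113 0.07590079 0.01      ] 0.26965429667309077 0.11947740638073466
[-4.56893018 -4.19342082]
seat pred [ 0.60036846 -0.00384499  0.02      ] seat img [ 0.59936941 -0.00434921  0.02      ] tip img [ 0.60317153 -0.00393446  0.068     ]
bolt pred [0.61271551 0.15066246 0.075     ] head top img [0.60885457 0.14986776 0.085     ]
seat 362 [[-0.03161197 -0.10964156  0.01625922]
 [ 0.02999131 -0.04910565  0.02316228]] [-0.00138499 -0.07964614  0.01935756]
plate 2483 [[-0.0588983  -0.1307792   0.00626638]
 [ 0.0576396   0.13137147  0.01299951]] [-0.0018897  -0.00762706  0.00932694]
132 [-0.02851709  0.07491533  0.10241393] [-0.03208288  0.03042253  0.09057716] [-0.02341338  0.11945722  0.10749984]
119 [0.02747377 0.07552757 0.05976159] [0.02362345 0.03013997 0.05044552] [0.03267453 0.12068102 0.06574706]
78 [-0.00349616  0.07464027  0.08181016] [-0.01901462  0.06321303  0.06782592] [0.00887351 0.0873023  0.08889702]
```

Foot yaw is about -4.4°, seat (0.600,-0.004), bolt (0.613,0.151), spacer (0.433,0.187), collar (0.441,-0.183). I'll fly to above the collar first (via point) and aim the tool y axis along foot y.

The manual's scale: shifts go in shares of 0.4 m and turns go in shares of 45 degrees. Converting my numbers, 0.343 m / 0.4 = 0.8575, -0.339 m / 0.4 = -0.8475, 30 degrees / 45 = 0.6667.

Request:
pendant(
  plan=[
    [[-0.8475,0.8575,0],0.6667,0.088],
    [[-0.8475,0.8575,0],0.6667,0.088],
    [[-0.8475,0.8575,0],0.6667,0.088],
    [[-0.8475,0.8575,0],0.6667,0.088],
    [[-0.8475,0.8575,0],0.6667,0.088],
    [[-0.8475,0.8575,0],0.6667,0.088],
    [[-0.8475,0.8575,0],0.6667,0.088],
    [[-0.8475,0.8575,0],0.6667,0.088],
  ],
)

```text
clock: 1.1
tool_pos: [0.4503, -0.1479, 0.2454]
orientation: [180.0, 0.0, 176.0]
force: [0.8, -0.1, 0.1]
opening: 0.0877
gripper_force: 0.0
```

```bash
cat >> h.py <<'E'
def go(x,y,z):
    R,t=tool(status.get_obs()); print('go',((np.array([x,y,z])-t)@R).round(4))
def circ(s,wxy,h,r0,win=.045,save=None):
    "hough circle around world guess at height h, radius r0 m; returns world centres"
    R,t=tool(s['obs']); T=s['T_tool_cam']; p=(np.array([*wxy,h])-t)@R; c=(p-T[:3,3])@T[:3,:3]
    f=200/np.tan(np.radians(s['fovy']/2)); q=c[:2]/c[2]; q=q*(1+s['k1']*(q@q)); u=q*f+[s['cx'],s['cy']]
    print('px',u.round(1),'r px',f*r0/c[2]); w=int(f*win/c[2]); a,b=np.maximum(np.round(u).astype(int)-w,0)
    im=s['frame'][b:b+2*w,a:a+2*w]; k=4; g=cv2.cvtColor(cv2.resize(im,None,fx=k,fy=k,interpolation=2),cv2.COLOR_RGB2GRAY)
    r=f*r0/c[2]*k
    H=cv2.HoughCircles(cv2.GaussianBlur(g,(0,0),2),cv2.HOUGH_GRADIENT_ALT,1.5,5,param1=100,param2=.5,minRadius=int(r*.85),maxRadius=int(r*1.15))
    o=cv2.resize(im,None,fx=k,fy=k,interpolation=2)[:,:,::-1].copy()
    for x,y,rr in ([] if H is None else H[0][:4]):
        uu,vv=a+(x+.5)/k-.5,b+(y+.5)/k-.5; print('circle',(uu,vv),rr/k,onz(s,uu,vv,h).round(4)); cv2.circle(o,(int(x),int(y)),int(rr),(0,0,255),1)
    if save: cv2.imwrite(save,o); print(o.shape,a,b)
E
python3 - <<'E'
from h import *
o=status.get_obs(); print(o['orientation'],o['joint_pos']); go(.4335,.1875,.2)
s=snap('wrist'); print(s['fovy'],s['k1'],s['T_tool_cam'].round(3)); circ(s,(.441,-.183),.022,.02,save='pics/a.png'); circ(s,(.441,-.183),.022,.01)
cv2.imwrite('pics/w0.png',s['frame'][:,:,::-1])
E
```

```text
[1.79986320e+02 1.45672077e-02 1.76003749e+02] [ 5.67297739e+00  1.23895807e+00 -2.37119700e+01 -1.21772115e-02
 -6.50324144e+01 -9.96640877e+01]
go [0.0401 0.3335 0.0455]
66.29800797437589 -0.007039959310281011 [[-0.001 -0.956 -0.295  0.081]
 [ 1.    -0.001  0.001 -0.001]
 [-0.001 -0.295  0.956 -0.14 ]
 [ 0.     0.     0.     1.   ]]
px [291.8 165.6] r px 16.584085349181304
circle (np.float64(295.5), np.float64(166.125)) 16.646402 [ 0.442  -0.1786  0.022 ]
circle (np.float64(293.625), np.float64(164.625)) 15.088392 [ 0.44   -0.1807  0.022 ]
(296, 296, 3) 255 129
px [291.8 165.6] r px 8.292042674590652
circle (np.float64(295.125), np.float64(165.75)) 8.294991 [ 0.4415 -0.179   0.022 ]
```

View pics/w0.png

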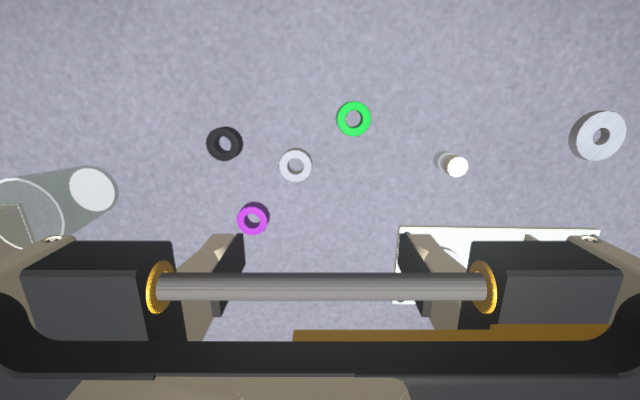

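The wrist image shows the collar at (295,166) and spacer at about (599,136), with the fingers along the image's horizontal. Now to the spacer.

To row units: 0.333 m / 0.4 = 0.8325, 0.1 m / 0.4 = 0.25, 0.4 degrees / 45 = 0.0089.

Request:
pendant(
  plan=[
    [[0.25,0.8325,0.1125],0.0089,0.088],
    [[0.25,0.8325,0.1125],0.0089,0.088],
    [[0.25,0.8325,0.1125],0.0089,0.088],
    [[0.25,0.8325,0.1125],0.0089,0.088],
    [[0.25,0.8325,0.1125],0.0089,0.088],
    [[0.1,0.8325,0.1125],0.0089,0.088],
    [[0.1,0.8325,0.1125],0.0089,0.088],
  ],
)

```text
clock: 2.02
tool_pos: [0.4352, 0.1878, 0.1984]
orientation: [-179.8, -0.1, 175.7]
force: [-0.9, -0.2, -0.4]
opening: 0.0877
gripper_force: 0.0
```

```bash
python3 - <<'E'
from h import *
s=snap('wrist'); circ(s,(.433,.187),.014,.03,.06); circ(s,(.433,.187),.014,.01,.04); circ(s,(.6,-.004),.02,.034,.06)
go(.433,.187,.024)
E
```

```text
px [321.1 177.3] r px 27.5398234095464
circle (np.float64(322.625), np.float64(174.5)) 27.465874 [0.43   0.1889 0.014 ]
px [321.1 177.3] r px 9.179941136515467
circle (np.float64(324.75), np.float64(176.25)) 9.3015785 [0.4321 0.1911 0.014 ]
px [178.5 319.5] r px 27.31475781311725
go [0.0006 0.0015 0.1747]
```

To row units: 0.12 m / 0.4 = 0.3, 0.002 m / 0.4 = 0.005.

Request:
pendant(
  plan=[
    [[0.005,0.005,0.3],0,0.088],
    [[0.005,0.005,0.3],0,0.088],
    [[0.005,0.005,0.3],0,0.088],
  ],
)

```text
clock: 2.45
tool_pos: [0.4294, 0.1839, 0.0777]
orientation: [-179.6, -0.3, 175.5]
force: [-0.5, -0.7, 1.1]
opening: 0.0877
gripper_force: 0.0
```

```bash
python3 - <<'E'
from h import *
s=snap('wrist'); circ(s,(.432,.188),.014,.03,.06,'pics/sp.png'); circ(s,(.432,.188),.014,.01,.04)
go(.432,.188,.024); print(s['obs']['tool_pos'])
E
```

```text
px [328.5 223.2] r px 41.86136732933876
circle (np.float64(332.375), np.float64(220.25)) 40.80566 [0.43   0.1909 0.014 ]
circle (np.float64(333.5), np.float64(224.75)) 42.457047 [0.4335 0.1915 0.014 ]
(664, 664, 3) 245 140
px [328.5 223.2] r px 13.953789109779587
circle (np.float64(331.5), np.float64(223.125)) 13.757166 [0.4321 0.1902 0.014 ]
circle (np.float64(331.875), np.float64(217.875)) 12.5788965 [0.4281 0.1907 0.014 ]
go [-0.0007  0.0028  0.0562]
[0.42936178 0.1838803  0.07768673]
```

View pics/sp.png

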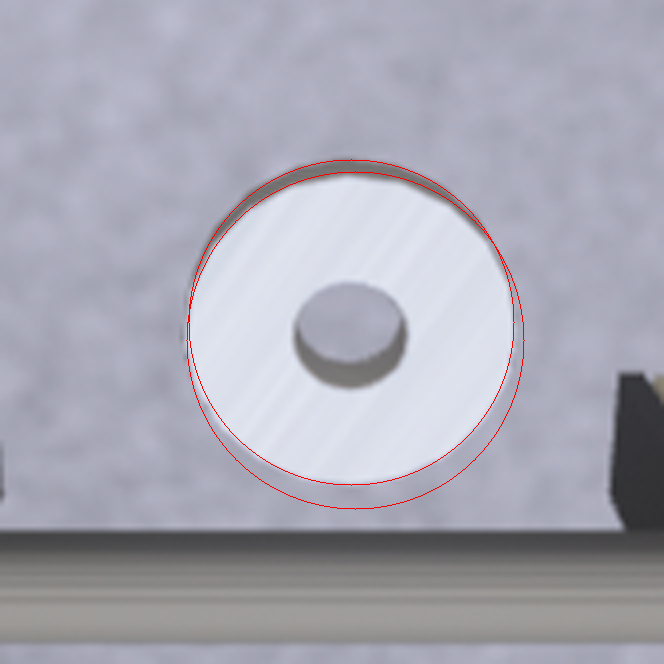

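Ring outer edge in the crop spans u 188–514 and v 172–485, so its centre is about (351,331), which is world (0.432,0.190). Descending.

To row units: 0.045 m / 0.4 = 0.1125, 0.03 m / 0.4 = 0.075.

Request:
pendant(
  plan=[
    [[0,0.0075,0.075],0,0.088],
    [[0,0.0075,0.1125],0,0.088],
    [[0,0.0075,0.1125],0,0.088],
    [[0,0.0075,0.1125],0,0.088],
  ],
)

```text
clock: 3.0
tool_pos: [0.4333, 0.1908, 0.0375]
orientation: [179.9, 0.1, 175.6]
force: [-0.1, 0.4, -0.5]
opening: 0.0877
gripper_force: 0.0
```

```bash
python3 - <<'E'
from h import *
print(status.get_obs()['tool_pos']); go(.432,.190,.024)
E
```

```text
[0.43326778 0.19078062 0.03753629]
go [ 0.0012 -0.0009  0.0135]
```

To row units: 0.0145 m / 0.4 = 0.0363, -0.001 m / 0.4 = -0.0025.

Request:
pendant(
  plan=[
    [[0.0025,-0.0025,0.0363],0,0.088],
    [[0.0025,-0.0025,0.0363],0,0.088],
    [[0.0025,-0.0025,0.0363],0,0.04],
    [[0.0025,-0.0025,0.0363],0,0.04],
    [[0.0025,-0.0025,0.0363],0,0.04],
    [[0.0025,-0.0025,0.0363],0,0.04],
  ],
)

```text
clock: 3.75
tool_pos: [0.4314, 0.1895, 0.0212]
orientation: [180.0, 0.0, 175.6]
force: [-0.2, 0.6, 3.2]
opening: 0.0575
gripper_force: 30.0
```

Request:
pendant(
  plan=[
    [[0,0,0],0,0.04],
    [[0,0,-0.125],0,0.04],
    [[0,0,-0.25],0,0.04],
    [[0,0,-0.25],0,0.04],
    [[0,0,-0.25],0,0.04],
  ],
)

```text
clock: 4.38
tool_pos: [0.4301, 0.1883, 0.12]
orientation: [-180.0, -0.1, 175.5]
force: [-1.8, -0.1, -4.4]
opening: 0.0579
gripper_force: 30.0
```

```bash
python3 - <<'E'
from h import *
s=snap('wrist'); go(.6,-.004,.13)
R,t=tool(s['obs']); u,v=np.array([330,330]),np.array([225,240])
cv2.imwrite('pics/held.png',cv2.resize(s['frame'][180:330,220:420],None,fx=4,fy=4,interpolation=2)[:,:,::-1])
E
```

```text
go [-0.1845 -0.1782 -0.0106]
```

View pics/held.png

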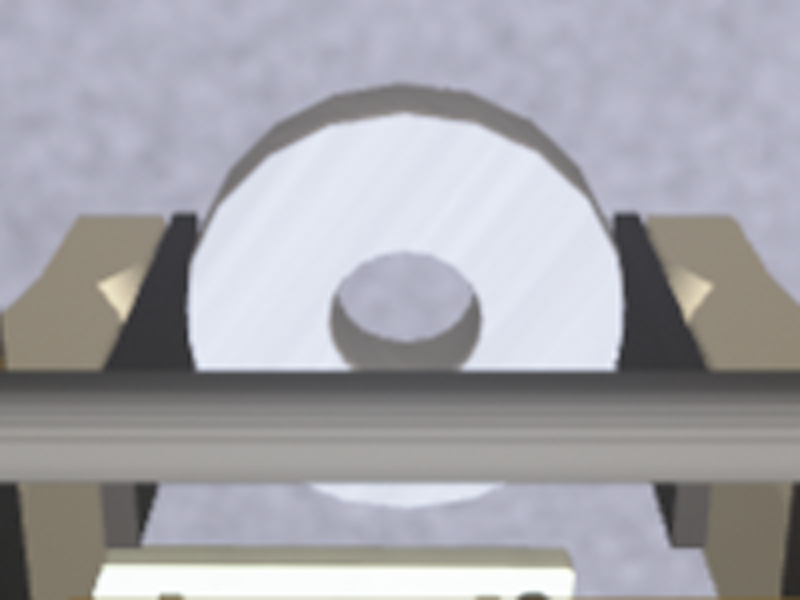

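Held squarely: crop rim spans u 188–625 and v 112–507, hole centred at u 406. Next I'll compute the ring centre in the tool frame.

```bash
cat >> h.py <<'E'
def tplane(s,u,v,z):
    T=s['T_tool_cam']; d=rays(s,u,v)@T[:3,:3].T; c=T[:3,3]; return c+d*((z-c[2])/d[...,2])[...,None]
E
python3 - <<'E'
from h import *
s=load('wrist'); f=lambda x,y:(220+(np.array(x)+.5)/4-.5,180+(np.array(y)+.5)/4-.5)
p=tplane(s,*f([406,406,188,625],[112,507,300,300]),.0072); print(p,p[:2].mean(0),p[2:].mean(0))
E
```

```text
[[ 0.02894139 -0.00062695  0.0072    ]
 [-0.03043779 -0.0006518   0.0072    ]
 [ 0.0022903  -0.02984771  0.0072    ]
 [ 0.00222772  0.02871586  0.0072    ]] [-0.0007482  -0.00063937  0.0072    ] [ 0.00225901 -0.00056592  0.0072    ]
```

To row units: -0.254 m / 0.4 = -0.635, -0.173 m / 0.4 = -0.4325.

Request:
pendant(
  plan=[
    [[0,0,-0.075],0,0.04],
    [[-0.635,-0.4325,-0.075],0,0.04],
    [[-0.635,-0.4325,-0.075],0,0.04],
    [[-0.635,-0.4325,-0.075],0,0.04],
    [[-0.635,-0.4325,-0.075],0,0.04],
    [[-0.635,-0.4325,-0.075],0,0.04],
    [[-0.635,-0.4325,-0.075],0,0.04],
    [[-0.635,-0.4325,-0.075],0,0.04],
  ],
)

```text
clock: 5.42
tool_pos: [0.6695, -0.0038, 0.1479]
orientation: [-179.9, -0.3, 175.5]
force: [0.0, 0.5, -3.4]
opening: 0.0583
gripper_force: 30.0
```

Request:
pendant(
  plan=[
    [[0,0,0],0,0.04],
  ],
)

```text
clock: 5.55
tool_pos: [0.6698, -0.0026, 0.1499]
orientation: [-180.0, -0.1, 175.6]
force: [-0.7, -0.7, -2.9]
opening: 0.0581
gripper_force: 30.0
```

```bash
python3 - <<'E'
from h import *
s=snap('wrist'); print(s['obs']['tool_pos'],s['obs']['orientation']); circ(s,(.6,-.004),.02,.034,.055,'pics/post.png')
E
```

```text
[ 0.66976772 -0.00255752  0.14992526] [-1.79977537e+02 -1.02858047e-01  1.75592588e+02]
px [313.7 115.6] r px 39.78029880233289
(512, 512, 3) 250 52
```

View pics/post.png

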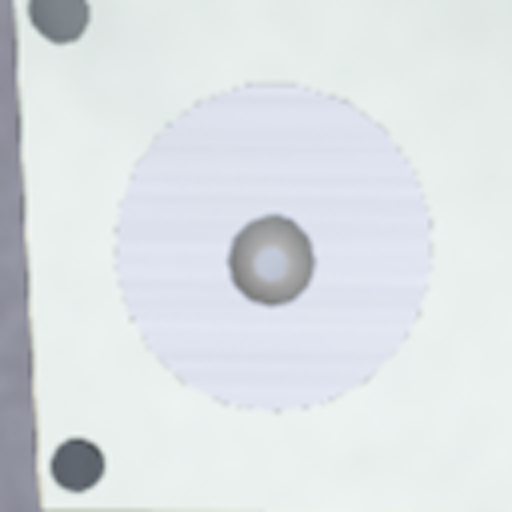

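The seat disc spans u 114–432 and v 82–411; the post tip is at (272,263).

```bash
python3 - <<'E'
from h import *
s=load('wrist'); f=lambda x,y:(250+(np.array(x)+.5)/4-.5,52+(np.array(y)+.5)/4-.5)
R,t=tool(s['obs']); t_=t
a=tplane(s,*f([273,273],[82,411]),t[2]-.02); b=tplane(s,*f([114,432],[246,246]),t[2]-.02); c=tplane(s,*f(272,263),t[2]-.068)
print(a,b,a.mean(0),b.mean(0),c); 
for q in (a.mean(0),c): print(t+R@q)
E
```

```text
[[ 0.10383317 -0.00308636  0.12992526]
 [ 0.0358952  -0.00332484  0.12992526]] [[ 0.07127281 -0.03709971  0.12992526]
 [ 0.07122763  0.0307046   0.12992526]] [ 0.06986418 -0.0032056   0.12992526] [ 0.07125022 -0.00319755  0.12992526] [ 0.07002424 -0.00296363  0.08192526]
[ 5.9962744e-01 -4.1759043e-04  2.0126897e-02]
[ 5.99573814e-01 -1.51897235e-04  6.81270085e-02]
```

To row units: 0.0708 m / 0.4 = 0.177, 0.053 m / 0.4 = 0.1325.

Request:
pendant(
  plan=[
    [[0.177,-0.0063,0.05],0,0.04],
    [[0.177,-0.0063,0.1325],0,0.04],
    [[0.177,-0.0063,0.1325],0,0.04],
    [[0.177,-0.0063,0.1325],0,0.04],
    [[0.177,-0.0063,0.1325],0,0.04],
  ],
)

```text
clock: 6.22
tool_pos: [0.6017, 0.0003, 0.0994]
orientation: [180.0, 0.2, 175.6]
force: [0.0, -0.1, -3.5]
opening: 0.0579
gripper_force: 30.0
```

```bash
python3 - <<'E'
from h import *
print(status.get_obs()['tool_pos'],status.get_obs()['force']); go(.599,0,.0445)
E
```

```text
[6.01719230e-01 2.56150072e-04 9.93596911e-02] [ 0.00641182 -0.06740025 -3.54048818]
go [ 0.0028 -0.0005  0.0549]
```

Request:
pendant(
  plan=[
    [[0,0,0],0,0.04],
    [[0,0,0],0,0.04],
  ],
)

```text
clock: 6.48
tool_pos: [0.6004, -0.0003, 0.0982]
orientation: [180.0, 0.0, 175.5]
force: [-0.6, 0.5, -2.7]
opening: 0.0579
gripper_force: 30.0
```

To row units: 0.024 m / 0.4 = 0.06, 0.0012 m / 0.4 = 0.003.

Request:
pendant(
  plan=[
    [[0.003,0,0.015],0,0.04],
    [[0.003,0,0.03],0,0.04],
    [[0.003,0,0.045],0,0.04],
    [[0.003,0,0.06],0,0.04],
    [[0.003,0,0.06],0,0.04],
  ],
)

```text
clock: 7.1
tool_pos: [0.5984, -0.0002, 0.0731]
orientation: [-180.0, -0.1, 175.5]
force: [1.1, 0.2, -3.1]
opening: 0.0579
gripper_force: 30.0
```

Threaded without force. Lowering to the seat and releasing.

To row units: 0.031 m / 0.4 = 0.0775, 0.02 m / 0.4 = 0.05.

Request:
pendant(
  plan=[
    [[0,0,0.025],0,0.04],
    [[0,0,0.05],0,0.04],
    [[0,0,0.075],0,0.04],
    [[0,0,0.0775],0,0.04],
    [[0,0,0.0775],0,0.04],
  ],
)

```text
clock: 7.72
tool_pos: [0.5989, -0.0001, 0.0427]
orientation: [-180.0, -0.0, 175.6]
force: [-0.1, 0.4, -2.8]
opening: 0.0579
gripper_force: 30.0
```

Request:
pendant(
  plan=[
    [[0,0,0],0,0.088],
    [[0,0,0],0,0.088],
    [[0,0,0],0,0.088],
    [[0,0,-0.075],0,0.088],
    [[0,0,-0.225],0,0.08],
    [[0,0,-0.3],0,0.08],
  ],
)

```text
clock: 8.48
tool_pos: [0.6001, 0.0, 0.1664]
orientation: [179.9, 0.2, 175.6]
force: [0.6, 0.3, -0.2]
opening: 0.0804
gripper_force: 0.0
```

```bash
python3 - <<'E'
from h import *
s=snap('top'); P=cloud(s); d=P.reshape(-1,3); go(.4405,-.181,.15)
E
```

```text
go [ 0.1469 -0.193   0.0183]
```

To row units: -0.193 m / 0.4 = -0.4825, 0.08 m / 0.4 = 0.2.

Request:
pendant(
  plan=[
    [[0.3675,-0.4825,0.045],0,0.06],
    [[0.3675,-0.4825,0.045],0,0.06],
    [[0.3675,-0.4825,0.045],0,0.06],
    [[0.3675,-0.4825,0.045],0,0.06],
    [[0.3675,-0.4825,0.125],0,0.06],
    [[0.3675,-0.4825,0.2],0,0.06],
    [[0.3675,-0.4825,0.2],0,0.06],
    [[0.3675,-0.4825,0.2],0,0.06],
  ],
)

```text
clock: 9.52
tool_pos: [0.438, -0.1811, 0.0837]
orientation: [-180.0, 0.0, 175.6]
force: [1.0, 0.3, 0.6]
opening: 0.0598
gripper_force: 0.0
```

```bash
python3 - <<'E'
from h import *
s=snap('wrist'); print(s['obs']['tool_pos'],s['obs']['orientation']); circ(s,(.441,-.180),.022,.02,.06,'pics/col.png')
E
```

```text
[ 0.43799422 -0.18112462  0.08373724] [-1.79985545e+02  4.52213069e-02  1.75577044e+02]
px [323.8 224.5] r px 28.132676939723375
circle (np.float64(324.75), np.float64(225.125)) 26.332098 [ 0.4416 -0.1794  0.022 ]
(672, 672, 3) 240 140
```

View pics/col.png

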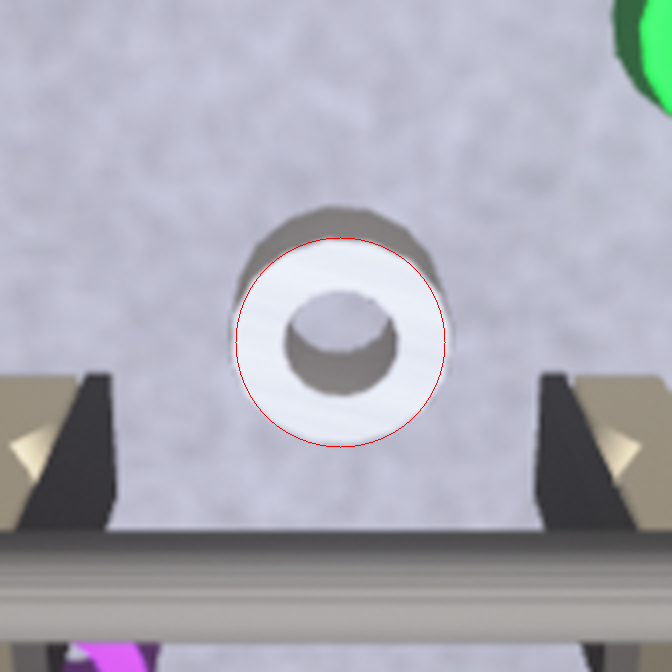

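Collar circle centre in the crop is (340,342), world (0.4416,-0.1794). Grasping.

Request:
pendant(
  plan=[
    [[-0.0085,0.0038,0.075],0,0.06],
    [[-0.0085,0.0038,0.125],0,0.06],
    [[-0.0085,0.0038,0.145],0,0.06],
    [[-0.0085,0.0038,0.145],0,0.06],
    [[-0.0085,0.0038,0.145],0,0.06],
    [[-0.0085,0.0038,0.145],0,0.025],
    [[-0.0085,0.0038,0.145],0,0.025],
  ],
)

```text
clock: 10.45
tool_pos: [0.4411, -0.1799, 0.0253]
orientation: [180.0, 0.0, 175.5]
force: [0.6, -0.5, -0.0]
opening: 0.0452
gripper_force: 0.0
```

Request:
pendant(
  plan=[
    [[0,0,0],0,0.025],
    [[0,0,0],0,0.025],
    [[0,0,0],0,0.025],
  ],
)

```text
clock: 10.82
tool_pos: [0.4411, -0.1799, 0.0252]
orientation: [-180.0, 0.0, 175.6]
force: [-1.0, 1.4, 5.2]
opening: 0.039
gripper_force: 30.0
```

Request:
pendant(
  plan=[
    [[0,0,-0.125],0,0.025],
    [[0,0,-0.25],0,0.025],
    [[0,0,-0.25],0,0.025],
    [[0,0,-0.25],0,0.025],
    [[0,0,-0.25],0,0.025],
  ],
)

```text
clock: 11.45
tool_pos: [0.4397, -0.1798, 0.1235]
orientation: [-180.0, -0.2, 175.5]
force: [-0.6, 0.0, -1.6]
opening: 0.038
gripper_force: 30.0
```

```bash
python3 - <<'E'
from h import *
s=snap('wrist'); go(.67,-.003,.15); cv2.imwrite('pics/held2.png',cv2.resize(s['frame'][180:330,220:420],None,fx=4,fy=4,interpolation=2)[:,:,::-1])
E
```

```text
go [-0.2156  0.1942 -0.0271]
```

View pics/held2.png

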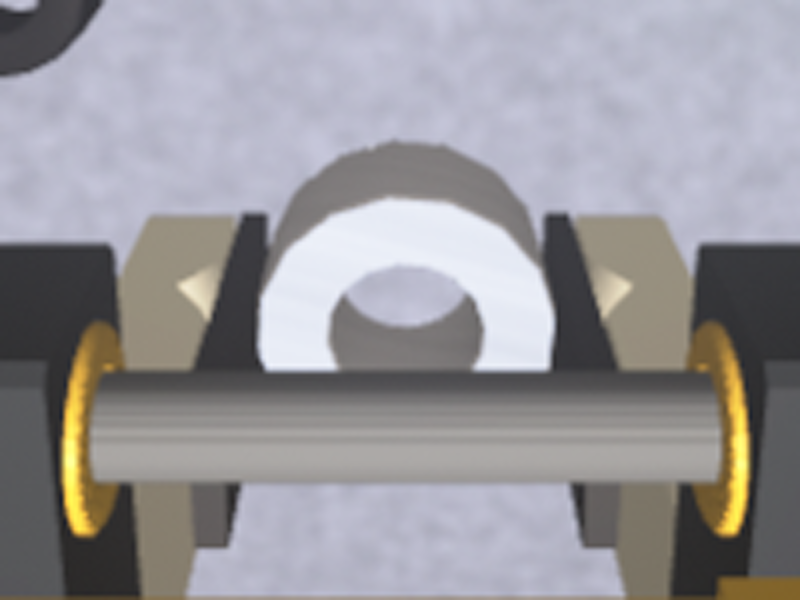

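Held collar: top rim at v 197, hole edge at v 265, centred at u 406. Compute its offset and move past the post.

To row units: -0.216 m / 0.4 = -0.54, 0.194 m / 0.4 = 0.485.

```bash
python3 - <<'E'
from h import *
s=load('wrist'); f=lambda x,y:(220+(np.array(x)+.5)/4-.5,180+(np.array(y)+.5)/4-.5)
print(tplane(s,*f([406,406],[197,265]),.0032)-[[.02,0,0],[.01,0,0]])
E
```

```text
[[-0.00107031 -0.0006359   0.0032    ]
 [-0.0005763  -0.00063988  0.0032    ]]
```

Request:
pendant(
  plan=[
    [[0,0,-0.075],0,0.025],
    [[-0.54,0.485,-0.075],0,0.025],
    [[-0.54,0.485,-0.075],0,0.025],
    [[-0.54,0.485,-0.075],0,0.025],
    [[-0.54,0.485,-0.075],0,0.025],
    [[-0.54,0.485,-0.075],0,0.025],
    [[-0.54,0.485,-0.075],0,0.025],
    [[-0.54,0.485,-0.075],0,0.025],
  ],
)

```text
clock: 12.5
tool_pos: [0.6704, -0.0033, 0.153]
orientation: [-179.9, -0.2, 175.6]
force: [-0.7, 0.2, -1.7]
opening: 0.0383
gripper_force: 30.0
```

Request:
pendant(
  plan=[
    [[0,0,0],0,0.025],
  ],
)

```text
clock: 12.62
tool_pos: [0.6704, -0.0039, 0.1544]
orientation: [-180.0, -0.1, 175.5]
force: [0.1, -0.2, -1.7]
opening: 0.0384
gripper_force: 30.0
```

```bash
python3 - <<'E'
from h import *
s=snap('wrist'); print(s['obs']['tool_pos']); circ(s,(.5996,-.0002),.034,.03,.055,'pics/post2.png'); circ(s,(.5996,-.0002),.034,.01,.055)
P=cloud(s); d=P[~np.isnan(P[...,0])]; d=d[np.hypot(d[:,0]-.5996,d[:,1])<.045]
k=d[(d[:,2]>.029)&(d[:,2]<.040)]; print('spacer top',len(k),k.mean(0),k.min(0),k.max(0),cv2.minEnclosingCircle((k[:,:2]*1000).astype(np.float32)))
k=d[(d[:,2]>.055)]; print('post',len(k),k.mean(0),k.max(0)); go(.599,0,.1)
E
```

```text
[ 0.67037786 -0.00389871  0.15438548]
px [319.5 114.2] r px 36.43630444202651
circle (np.float64(319.375), np.float64(112.5)) 36.811813 [ 5.982e-01 -2.000e-04  3.400e-02]
(528, 528, 3) 253 48
px [319.5 114.2] r px 12.145434814008839
circle (np.float64(318.625), np.float64(114.375)) 12.514158 [ 0.5997 -0.0009  0.034 ]
spacer top 3695 [ 0.59867544 -0.00095016  0.03485705] [ 0.57014841 -0.03059333  0.02921559] [0.62855981 0.02851829 0.03725073] ((599.6162109375, -1.0384184122085571), 29.656824111938477)
post 10552 [ 0.63656237 -0.00366805  0.22034012] [0.64459814 0.02995318 0.25157613]
go [ 0.0716 -0.0017  0.0548]
```

Spacer is home at the seat. Placing the collar the same way.

To row units: 0.0716 m / 0.4 = 0.179, 0.05 m / 0.4 = 0.125.

Request:
pendant(
  plan=[
    [[0.179,-0.0045,0.05],0,0.025],
    [[0.179,-0.0045,0.125],0,0.025],
    [[0.179,-0.0045,0.125],0,0.025],
    [[0.179,-0.0045,0.125],0,0.025],
    [[0.179,-0.0045,0.125],0,0.025],
    [[0.179,-0.0045,0.125],0,0.025],
  ],
)

```text
clock: 13.42
tool_pos: [0.6006, 0.0006, 0.1056]
orientation: [180.0, 0.1, 175.5]
force: [-1.2, 1.0, -2.1]
opening: 0.0389
gripper_force: 30.0
```

```bash
python3 -c "
from h import *
go(.599,-.0003,.08)"
```

```text
go [ 0.0015 -0.001   0.0256]
```

To row units: 0.027 m / 0.4 = 0.0675, 0.022 m / 0.4 = 0.055.

Request:
pendant(
  plan=[
    [[0.0025,-0.002,0.02],0,0.025],
    [[0.0025,-0.002,0.0375],0,0.025],
    [[0.0025,-0.002,0.055],0,0.025],
    [[0.0025,-0.002,0.0675],0,0.025],
    [[0.0025,-0.002,0.0675],0,0.025],
  ],
)

```text
clock: 14.05
tool_pos: [0.5983, -0.0003, 0.0772]
orientation: [-180.0, -0.1, 175.5]
force: [0.6, -0.3, -2.8]
opening: 0.039
gripper_force: 30.0
```

The manual's scale: shifts go in shares of 0.4 m and turns go in shares of 45 degrees. Converting my numbers, 0.0165 m / 0.4 = 0.0413, 0.012 m / 0.4 = 0.03.

Request:
pendant(
  plan=[
    [[0,0,0.015],0,0.025],
    [[0,0,0.03],0,0.025],
    [[0,0,0.0413],0,0.025],
    [[0,0,0.0413],0,0.025],
    [[0,0,0.0413],0,0.025],
  ],
)

```text
clock: 14.68
tool_pos: [0.5988, -0.0002, 0.0615]
orientation: [-180.0, 0.0, 175.5]
force: [-0.2, -0.0, -1.6]
opening: 0.0386
gripper_force: 30.0
```

Request:
pendant(
  plan=[
    [[0,0,0],0,0.075],
    [[0,0,0],0,0.075],
    [[0,0,0],0,0.075],
    [[0,0,0],0,0.075],
    [[0,0,-0.125],0,0.06],
    [[0,0,-0.25],0,0.045],
    [[-0.15,0,-0.25],0,0.034],
    [[-0.15,0,-0.25],0,0.034],
  ],
)

```text
clock: 15.68
tool_pos: [0.6613, -0.005, 0.1612]
orientation: [180.0, 0.1, 175.5]
force: [-0.7, -0.2, -1.7]
opening: 0.0407
gripper_force: 0.0
```

Request:
pendant(
  plan=[
    [[0,0,0],0,0.034],
  ],
)

```text
clock: 15.8
tool_pos: [0.6579, -0.005, 0.1605]
orientation: [-180.0, -0.1, 175.5]
force: [-1.2, -0.5, -0.1]
opening: 0.035
gripper_force: 0.0
```

```bash
python3 - <<'E'
from h import *
s=snap('wrist'); print(s['obs']['tool_pos']); circ(s,(.5996,-.0005),.056,.02,.055); circ(s,(.5996,-.0005),.034,.03,.055)
P=cloud(s); d=P[~np.isnan(P[...,0])]; d=d[np.hypot(d[:,0]-.5996,d[:,1])<.045]
for a,b in ((.05,.061),(.029,.04)):
    k=d[(d[:,2]>a)&(d[:,2]<b)]; print(len(k),np.median(k,0),cv2.minEnclosingCircle((k[:,:2]*1000).astype(np.float32)))
go(.68,.15,.2)
E
```

```text
[ 0.65791364 -0.00503945  0.16048564]
px [321.7 131.3] r px 25.455162484694743
circle (np.float64(320.625), np.float64(130.0)) 25.05155 [ 0.5985 -0.0013  0.056 ]
circle (np.float64(312.0), np.float64(121.0)) 24.688686 [ 0.5912 -0.0074  0.056 ]
circle (np.float64(317.25), np.float64(136.0)) 27.477255 [ 0.603  -0.0043  0.056 ]
px [321.6 128.9] r px 35.11321295460946
circle (np.float64(322.5), np.float64(125.75)) 34.744385 [5.97e-01 4.00e-04 3.40e-02]
1512 [ 0.59855336 -0.00105     0.05675783] ((598.8423461914062, -1.0283081531524658), 19.84349250793457)
1834 [ 5.93764098e-01 -3.95240444e-04  3.48414991e-02] ((599.6083984375, -0.9117460250854492), 29.83802032470703)
go [-0.0102  0.1563 -0.0393]
```

Collar is home (top at 0.0567, centred). Now look at the bolt from beyond it.

To row units: 0.158 m / 0.4 = 0.395, -0.035 m / 0.4 = -0.0875.

Request:
pendant(
  plan=[
    [[-0.0125,0.395,-0.0875],0,0.034],
    [[-0.0125,0.395,-0.0875],0,0.034],
    [[-0.0125,0.395,-0.0875],0,0.034],
    [[-0.0125,0.395,-0.0875],0,0.034],
    [[-0.0125,0.395,-0.0875],0,0.034],
  ],
)

```text
clock: 16.48
tool_pos: [0.6748, 0.1521, 0.1962]
orientation: [-180.0, -0.0, 175.6]
force: [0.6, -0.6, -0.6]
opening: 0.0337
gripper_force: 0.0
```

```bash
python3 - <<'E'
from h import *
s=snap('wrist'); t=s['obs']['tool_pos']; print(t)
P=cloud(s); d=P[~np.isnan(P[...,0])]
Rz=Ro.from_euler('z',-4.4,degrees=True).as_matrix(); S=np.array([.5993,-.001,0]); O=S-Rz@[0,-.08,0]; l=(d-O)@Rz; print('O',O,'bolt',O+Rz@[0,.075,.075])
for n,b in dict(bracket=(-.04,-.015,.095,.12),stop=(.016,.04,.055,.07),head=(-.015,.015,.07,.1)).items():
    k=l[(l[:,0]>b[0])&(l[:,0]<b[1])&(l[:,2]>b[2])&(l[:,2]<b[3])&(abs(l[:,1]-.075)<.06)]
    if len(k): print(n,len(k),k.mean(0),np.percentile(k,[1,99],axis=0))
    if n=='head':
        for y in np.arange(.058,.094,.003): q=k[abs(k[:,1]-y)<.0015]; print(round(y,3),len(q),q[:,2].mean().round(4) if len(q) else 0,end='; ')
circ(s,(.611,.154),.08,.02,.065,'pics/bolt.png')
E
```

```text
[0.67482789 0.15207029 0.19617946]
O [0.60543752 0.07876422 0.        ] bolt [0.61119145 0.15354318 0.075     ]
bracket 1518 [-0.02586697  0.07602708  0.10582699] [[-0.0298304   0.03234871  0.09929648]
 [-0.02169181  0.11942169  0.10764598]]
stop 986 [0.02862652 0.07490463 0.06222784] [[0.02486023 0.03111046 0.05545039]
 [0.03345875 0.11842806 0.06434739]]
head 825 [-0.00107941  0.07510241  0.08350906] [[-0.01455798  0.06319797  0.07240558]
 [ 0.00993407  0.08712091  0.08876952]]
0.058 0 0; 0.061 0 0; 0.064 67 0.0824; 0.067 92 0.0834; 0.07 119 0.0834; 0.073 95 0.0845; 0.076 131 0.0852; 0.079 132 0.0856; 0.082 88 0.0852; 0.085 80 0.0783; 0.088 21 0.0725; 0.091 0 0; px [318.1 123.3] r px 24.483949207470747
(632, 632, 3) 239 44
```

View pics/bolt.png

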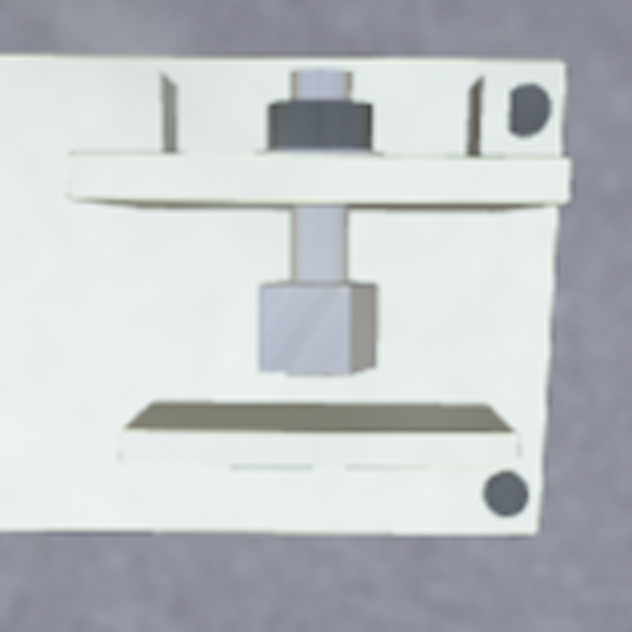

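The crop shows the head at u 259–376, v 283–375, midway in the gap, leaning as described. The bolt comes out at about (0.612,0.1535). The pendant can't tilt the tool, so I'll roll the head square with the -y finger pad (push +y while lifting along the corner's arc), then close on the flats.

To row units: 0.065 m / 0.4 = 0.1625, 0.0627 m / 0.4 = 0.1568.

Request:
pendant(
  plan=[
    [[0.1568,-0.0085,0],0,0.034],
    [[0.1568,-0.0085,0.075],0,0.034],
    [[0.1568,-0.0085,0.1625],0,0.034],
    [[0.1568,-0.0085,0.1625],0,0.034],
    [[0.1568,-0.0085,0.1625],0,0.034],
  ],
)

```text
clock: 17.15
tool_pos: [0.6136, 0.1532, 0.1325]
orientation: [180.0, 0.1, 175.5]
force: [-0.4, -0.4, 0.3]
opening: 0.0345
gripper_force: 0.0
```

Request:
pendant(
  plan=[
    [[0,0,0],0,0.034],
  ],
)

```text
clock: 17.27
tool_pos: [0.6139, 0.1537, 0.1329]
orientation: [179.9, 0.1, 175.5]
force: [-0.0, 1.2, -0.2]
opening: 0.034
gripper_force: 0.0
```

```bash
python3 -c "
from h import *
go(.612,.1535,.079)"
```

```text
go [ 0.002  -0.0004  0.0539]
```

To row units: 0.054 m / 0.4 = 0.135, 0.04 m / 0.4 = 0.1.

Request:
pendant(
  plan=[
    [[0.0025,0,0.05],0,0.034],
    [[0.0025,0,0.1],0,0.034],
    [[0.0025,0,0.135],0,0.034],
    [[0.0025,0,0.135],0,0.034],
    [[0.0025,0,0.135],0,0.034],
    [[0.0025,0,0.135],0,0.034],
  ],
)

```text
clock: 18.02
tool_pos: [0.6124, 0.1541, 0.0782]
orientation: [180.0, 0.1, 175.5]
force: [0.1, 0.6, -0.4]
opening: 0.0339
gripper_force: 0.0
```

To row units: 0.004 m / 0.4 = 0.01, 0.003 m / 0.4 = 0.0075.

Request:
pendant(
  plan=[
    [[0,0.0075,0],0,0.034],
    [[0,0.01,0],0,0.034],
    [[0,0.01,0],0,0.034],
    [[0,0.01,0],0,0.034],
  ],
)

```text
clock: 18.52
tool_pos: [0.6122, 0.1578, 0.0773]
orientation: [-180.0, -0.0, 175.5]
force: [0.0, 0.0, -0.7]
opening: 0.0341
gripper_force: 0.0
```

Request:
pendant(
  plan=[
    [[0,0.0025,0],0,0.034],
    [[0,0.0025,0],0,0.034],
    [[0,0.0025,0],0,0.034],
  ],
)

```text
clock: 18.9
tool_pos: [0.6123, 0.1588, 0.0773]
orientation: [-180.0, -0.0, 175.5]
force: [-0.1, -0.1, 0.4]
opening: 0.034
gripper_force: 0.0
```

To row units: 0.001 m / 0.4 = 0.0025.

Request:
pendant(
  plan=[
    [[0,0.0025,0],0,0.034],
    [[0,0.0025,0],0,0.034],
    [[0,0.0025,0],0,0.034],
  ],
)

```text
clock: 19.27
tool_pos: [0.6123, 0.1594, 0.0773]
orientation: [-180.0, -0.0, 175.5]
force: [0.6, -3.6, 0.6]
opening: 0.0338
gripper_force: 1.9
```

Request:
pendant(
  plan=[
    [[0,0.0025,0],0,0.034],
    [[0,0.0025,0],0,0.034],
  ],
)

```text
clock: 19.52
tool_pos: [0.6122, 0.1596, 0.0773]
orientation: [-179.9, -0.0, 175.5]
force: [1.5, -7.8, 0.2]
opening: 0.0344
gripper_force: 3.8
```

Contact (7.8 N in y). Roll it upright along the arc.

To row units: -0.0042 m / 0.4 = -0.0105, -0.0032 m / 0.4 = -0.008.

Request:
pendant(
  plan=[
    [[0,0.0018,-0.002],0,0.034],
    [[0,0.0033,-0.004],0,0.034],
    [[0,0.0045,-0.006],0,0.034],
    [[0,0.0058,-0.008],0,0.034],
    [[0,0.007,-0.0105],0,0.034],
    [[0,0.007,-0.0105],0,0.034],
  ],
)

```text
clock: 20.27
tool_pos: [0.6125, 0.1619, 0.0813]
orientation: [-179.9, -0.1, 175.5]
force: [2.2, -9.8, -1.6]
opening: 0.034
gripper_force: 4.6
```

To row units: -0.0068 m / 0.4 = -0.017, -0.006 m / 0.4 = -0.015.

Request:
pendant(
  plan=[
    [[0,0.002,-0.0008],0,0.034],
    [[0,0.002,-0.0008],0,0.034],
    [[0,-0.0025,-0.0008],0,0.030],
    [[0,-0.0075,-0.0008],0,0.026],
    [[0,-0.0125,-0.0008],0,0.022],
    [[0,-0.015,-0.0008],0,0.01],
    [[0,-0.017,-0.0008],0,0.01],
    [[0,-0.017,-0.0008],0,0.01],
  ],
)

```text
clock: 21.28
tool_pos: [0.612, 0.155, 0.0814]
orientation: [-179.9, -0.1, 175.5]
force: [2.9, -9.6, -3.2]
opening: 0.0196
gripper_force: 30.0
```

Request:
pendant(
  plan=[
    [[0,0,0],0,0.01],
    [[0,0,0],0,0.01],
  ],
)

```text
clock: 21.52
tool_pos: [0.612, 0.1549, 0.0814]
orientation: [-179.9, -0.1, 175.5]
force: [3.1, -10.2, -2.6]
opening: 0.0198
gripper_force: 30.0
```

To row units: -0.0009 m / 0.4 = -0.0023.

Request:
pendant(
  plan=[
    [[0,-0.0023,0],0,0.01],
    [[0,-0.0023,0],0,0.01],
    [[0,-0.0023,0],0,0.01],
  ],
)

```text
clock: 21.9
tool_pos: [0.6119, 0.1548, 0.0813]
orientation: [-179.9, -0.0, 175.5]
force: [2.0, -6.6, -3.7]
opening: 0.0197
gripper_force: 30.0
```

```bash
python3 - <<'E'
from h import *
Rz=Ro.from_euler('z',-4.4,degrees=True).as_matrix(); C=np.array([.612,.1549,0])
for n in ('wrist','scene','top'):
    s=snap(n); P=cloud(s); d=P[~np.isnan(P[...,0])]; l=(d-C)@Rz
    k=l[(abs(l[:,0])<.02)&(abs(l[:,1])<.011)&(l[:,2]>.055)&(l[:,2]<.092)]; print(n,len(k))
    for y in np.arange(-.01,.011,.0025):
        q=k[abs(k[:,1]-y)<.00125]; 
        if len(q): print(round(y,4),len(q),np.percentile(q[:,2],[5,50,95]).round(4),np.median(q[:,0]).round(4))
s=load('wrist'); P=cloud(s); d=P[~np.isnan(P[...,0])]; l=(d-[.5993,-.001,0])@Rz
for a,b in ((.05,.061),(.029,.04)):
    k=l[(l[:,2]>a)&(l[:,2]<b)&(np.hypot(l[:,0],l[:,1])<.05)]; print('rings',len(k))
E
```

```text
wrist 1124
-0.01 138 [0.0757 0.0856 0.0893] -0.0062
-0.0075 136 [0.0765 0.0854 0.0866] -0.0064
-0.005 134 [0.0801 0.0855 0.0868] -0.0066
-0.0025 130 [0.0813 0.0854 0.0867] -0.0065
0.0 129 [0.0812 0.0853 0.0865] -0.0064
0.0025 123 [0.0801 0.0854 0.0865] -0.0061
0.005 128 [0.0775 0.0854 0.0867] -0.0067
0.0075 126 [0.0762 0.0853 0.0864] -0.0066
0.01 80 [0.0799 0.0874 0.0907] -0.0104
scene 47
-0.01 4 [0.066  0.0753 0.0823] 0.0103
-0.0075 4 [0.0732 0.0799 0.0838] 0.0093
-0.005 7 [0.0691 0.0813 0.0871] 0.0095
-0.0025 5 [0.0715 0.0828 0.0871] 0.0111
0.0 4 [0.0676 0.0776 0.0859] 0.0102
0.0025 7 [0.0677 0.0798 0.0858] 0.0106
0.005 4 [0.0714 0.0762 0.084 ] 0.0106
0.0075 6 [0.0717 0.0802 0.0864] 0.0115
0.01 6 [0.0768 0.0842 0.0871] 0.0068
top 0
rings 2098
rings 2971
```

The head's top is level within 0.2 mm across its width, so the bolt is square and gripped. The collar and spacer were measured home earlier and their surfaces are still visible at the post. Handing in.

```bash
python3 -c "
from h import *
print(job.close_job())"
```

```text
the job is handed in; nothing more can be done
None
```

The spacer and collar are on the post, fully home and let go, and the job was handed in at about 22 s with the bolt gripped at 30 N and square to within about 1° by the depth reading; no verdict came back.

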